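Empty the pasta-maker caddy and heft it for stragglers

TASK

Carry the grey two-ended caddy by its grip and tip it by one end, low over the glass pie dish, to empty it, then hold it level and still in the air to feel its weight: a piece may have stayed behind under its middle cover. If it is still heavier than the empty caddy, tip it over the dish by its other end and hold it level and still in the air again; once it feels empty, stand it back upright on the middle of its oak board, leaving both pieces in the dish, and do not drop the pieces from high up, shove the dish along or disturb the pink cup.

Things in the scene. Friction and masses are not known exactly. Their poses are not given: they have to be found in the camera images.
- caddy_grip (a point): Middle of the grip of the loose grey plastic caddy (250 g empty; 212 mm long along its own x, 76 wide along y, 100 high with grip; z up). The grip is an upright slab on the caddy's centre, 20 mm thick along x, 60 wide along y, from 54 to 100 mm above the underside; this point is 79 mm above the underside. Tipping to 90 to 105 degrees about y empties the lower end.
- caddy_floor (a point): Centre of the caddy's underside (79 mm below caddy_grip), same axes. The tray is 50 mm deep with 4 mm walls, its floor flat from x = -60 to 60 mm; both ends are open-topped 45-degree ramps rising outwards to x = +-106 mm, over which things slide out.
- caddy_cover (a point): Centre of the caddy's fixed cover, 52 mm above the underside: 60 mm long (x), across the full width. Under it hangs a cross divider at x = 0 that leaves an 18 mm high slot above the tray floor. A flat piece slips through the slot to the other end; a thick one cannot and stays under the cover until the caddy is tipped by the thick piece's own end.
- cassette_mid (a point): Centre of the cutter cassette, a loose grooved steel roller between two square end plates: 34 x 60 x 34 mm (60 along its y), 140 to 230 g. It starts inside the caddy in one end, chosen at random.
- plate_mid (a point): Centre of the flat steel guide plate, loose, 60 x 46 x 10 mm, 120 to 180 g. It starts inside the caddy in the other end.
- dish_floor (a point): Centre of the inner floor of the round glass pie dish (loose, 1.1 kg, 50 mm high, 260 mm across its rim, 198 mm across its inner floor, floor 6 mm thick). z is up.
- board_top (a point): Centre of the top face of the fixed dark oak board, 280 x 160 mm (280 along its x) and 12 mm thick, on which the caddy starts, roughly lengthwise, and to which it returns.
- cup: Bystander: pink ceramic cup with a handle, 82 mm across, 88 mm high, origin at the centre of its underside. Stands between the board and the dish.
There are look-alikes about, which are no part of the job. Leave any purple look-alike of the part that bears caddy_grip alone.

How it is judged:
By the outcome, as a careful person would: the job done as asked, in the order asked, and still so for the second after the job is handed in, with the robot touching nothing.
It also fails if it takes over 72 s, if anything falls off the work surface, if the arm or the gripper's body presses on something with over 40 N, if the wrist force passes 120 N, or if a joint passes its speed limit or range.

ROBOT

A 7-joint arm with a two-finger parallel gripper is mounted at the origin on the work surface. World frame = base frame: x ahead of the robot, y to its left, z up, the work surface at z = 0. Lengths are in mm, angles in rad, forces in N, time in s.
With the tool pointing down it reaches from about 400 to 925 mm from the base axis. Payload 4.1 kg.
Tool frame: the origin (TCP) lies between the finger pads; the fingertips stand 14 mm ahead of it and the grasp point (between the pads) lies 5 mm behind it; z points along the fingers, y is the direction in which the jaws open and shut (so a half turn about z gives the same grasp; the last joint's range is limited). The gripper opens to 85 mm and grips with 20 to 120 N. Pads are 22 mm wide; open, the fingers measure 114 mm over their backs; the gripper's body (76 mm by 85 mm) begins 54 mm behind the grasp point. The pads swing forward as they close: fully open they stand 13 mm farther back than shut.
Start: joints at [1.092, 0.398, 0.045, 1.537, -0.019, 1.207, -0.051], TCP at [241.016, -603.699, 245.347] pointing down, gripper open.
Joint ranges: [-2.82, 2.82], [-0.49, 2.23], [-1.37, 1.46], [0, 2.46], [-1.36, 4.5], [0.23, 2], [-2.94, 2.94]. Speed limits (rad/s): [2.57, 2.57, 3.14, 3.14, 3.14, 3.14, 3.14].

INTERFACE

Orientations are given as a unit quaternion [w, x, y, z].
In Python, from cell import manip gives the robot as it stands.
- The arm moves only by the tool carry_out, never from a script. Its argument "series" is a list of rows, each a list of 3 entries, a list of its own where there are three numbers: the turn, a rotation vector about the tool's x, y, z in degrees, then the shift along the tool's x, y, z in cm, then the opening, from 0 (shut) to 1 (fully open). In form: [[[wx, wy, wz], [dx, dy, dz], gripper], ...]. A call has 1 to 8 rows; each row shifts and turns the commanded pose from where the row before left it, along the tool's axes as they then stand; what a row does not reach is not made up. A row lasts 1/10 s, in which the tool goes at most 50 mm and 8.59 degrees, less where a joint would pass 70% of its speed; a pose out of reach is approached as far as the arm can. A call with a gripper value outside its range is refused whole. The fingers move at their own pace and stop on an object; "squeeze" is the grip in N (left out, the last holds). Time passes only in rows, so rows that do not move let the fingers close. It gives the time, the measured TCP pose, the force and the opening at its end, in the units of the state.
- manip.get_state(): the state, without advancing time (a new reading comes with each control period).
- manip.camera(name): name is "scene" or "side" or "wrist"; returns the picture (480x640x3 uint8, red, green, blue); there is no depth.
- manip.camera_info(name): a dict with "camera_matrix" (3x3 intrinsics, pixels), "world_from_camera" (4x4, takes a point from camera to world coordinates); the wrist camera has in their place "hand_eye" (4x4, takes a point from camera to tool coordinates, whose origin is the TCP and whose axes are the flange's). Camera axes: x right, y down, z forward; pixel columns grow to the right and rows downward; lengths in mm; the calibration is good to about 2 mm. A picture is of the moment at which its call begins: read the wrist's pose just before it. camera_info takes no time and is no camera call.
- manip.finish_job(): hands the job in, once; it reports no verdict.
The state is a dict: "time": time; "q": joint angles; "qvel": joint speeds; "joint_efforts": joint torques, N m; "tool_pos": TCP position; "eef_rot": TCP orientation; "ft_force": force on the tool from outside, world axes, zero at the start; "ft_torque": the same for the moment, N m; "grip_width": opening from 0.0 (shut) to 1.0 (fully open).
Only numpy, scipy, OpenCV 4.12 (cv2) and the standard library are available. Lean on these libraries where they do the work, as an engineer would, in place of code of your own. Each camera call takes 0.05 s, during which the arm holds its last target. There are 200 camera calls.

## Working session

There is one attempt and no reset: what is moved stays moved. The work goes in short steps, Python scripts to look and compute and a tool call to move; the robot and the scene stay as the last step left them, time stands still between calls to the robot, and variables do not carry over. Pictures are saved under pics/ and viewed, about 8 in all and at most 12, crops included, and the job is handed in when it is done.

Besides the shell and the picture viewer there is one more tool, called after "Request:" as name(argument=value, ...), one argument or row to a line, values as JSON. carry_out: Moves the arm, as the interface text tells. Its arguments: {"type":"object","properties":{"series":{"type":"array"},"squeeze":{"type":"number"}},"required":["series"]}

```bash
ls; mkdir -p pics; python3 - <<'E'
from cell import manip
import cv2,numpy as np
for n in("scene","side"):
    cv2.imwrite(f"pics/{n}0.png",manip.camera(n)[:,:,::-1])
    i=manip.camera_info(n);print(n,np.round(i["camera_matrix"],1).tolist(),np.round(i["world_from_camera"],3).tolist())
print(np.round(manip.camera_info("wrist")["hand_eye"],3).tolist());print(manip.get_state())
E
```

```text
pics
scene [[445.6, 0.0, 324.9], [0.0, 445.6, 238.9], [0.0, 0.0, 1.0]] [[-0.375, 0.629, -0.681, 1415.639], [0.927, 0.242, -0.287, 461.806], [-0.015, -0.739, -0.673, 890.249], [0.0, 0.0, 0.0, 1.0]]
side [[542.2, 0.0, 313.2], [0.0, 542.2, 239.8], [0.0, 0.0, 1.0]] [[-0.989, -0.1, 0.107, 431.321], [-0.146, 0.641, -0.754, 1006.518], [0.007, -0.761, -0.648, 852.141], [0.0, 0.0, 0.0, 1.0]]
[[0.001, -0.949, -0.317, 81.037], [1.0, 0.001, 0.001, 0.369], [-0.001, -0.317, 0.949, -128.552], [0.0, 0.0, 0.0, 1.0]]
{'time': 0.1, 'q': array([ 1.09201371,  0.39913048,  0.04504871,  1.53776401, -0.01868089,
        1.20688434, -0.05069284]), 'qvel': array([-1.44322291e-03, -1.75740365e-03, -4.79556144e-05, -4.25840373e-03,
        7.88941049e-04, -9.22228085e-04,  1.28556603e-03]), 'joint_efforts': array([ 4.32018176e-03, -4.76259148e+01,  1.37065083e+00, -2.54950243e+01,
        1.20729615e-02,  5.08294237e-03,  9.82439389e-06]), 'tool_pos': array([ 240.77751409, -603.17390192,  244.35507986]), 'eef_rot': array([-8.50004367e-04,  9.82013575e-01,  1.88808262e-01, -2.37448570e-04]), 'ft_force': array([-0.25421511, -0.37608411,  0.04819158]), 'ft_torque': array([-0.02632134,  0.07735622, -0.05992343]), 'grip_width': 1.0000187445359061}
```

View pics/scene0.png

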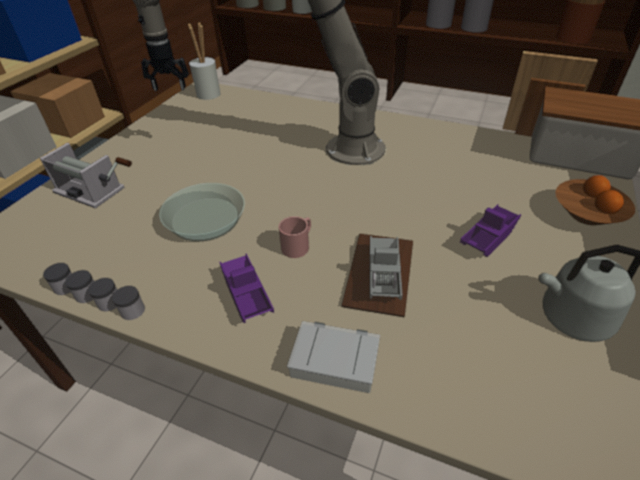

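View pics/side0.png

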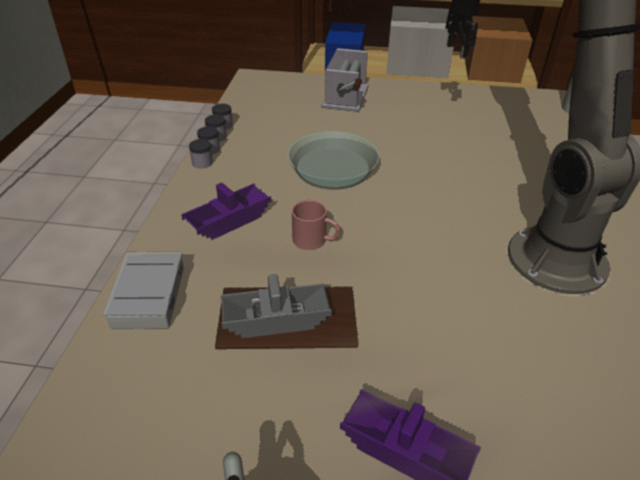

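Scene view: the grey caddy on the oak board is at about (385,268), and the dish at (202,212). The cup is at (295,237). Look-alikes are the purple caddies at (245,287) and (490,230), plus the white tray at (335,355). In the side view the grey caddy is at (275,308) on its board. By the description I choose the grey one and check it in a close crop.

```bash
python3 - <<'E'
import cv2,numpy as np
a=cv2.imread("pics/scene0.png")[225:325,335:425];b=cv2.imread("pics/side0.png")[265:355,205:365]
A=cv2.resize(a,None,fx=4.5,fy=4.5,interpolation=cv2.INTER_CUBIC) #405x450
B=cv2.resize(b,(800-405-5,219),interpolation=cv2.INTER_CUBIC)
B=cv2.resize(b,None,fx=5,fy=5,interpolation=cv2.INTER_CUBIC)
cv2.imwrite("pics/cs.png",np.hstack([cv2.resize(a,None,fx=6,fy=6,interpolation=cv2.INTER_CUBIC)]));cv2.imwrite("pics/cb.png",B)
E
cat > h.py <<'E'
from cell import manip
import numpy as np
from scipy.spatial.transform import Rotation as R
def ray(n,u,v):
    i=manip.camera_info(n);T=np.array(i["world_from_camera"]);d=np.linalg.solve(i["camera_matrix"],[u,v,1]);return T[:3,3],T[:3,:3]@d
def onz(n,u,v,z):
    o,d=ray(n,u,v);return np.round(o+d*(z-o[2])/d[2],1)
def tri(p):
    A=np.zeros((3,3));b=np.zeros(3)
    for n,u,v in p:
        o,d=ray(n,u,v);d=d/np.linalg.norm(d);M=np.eye(3)-np.outer(d,d);A+=M;b+=M@o
    return np.round(np.linalg.solve(A,b),1)
def proj(n,p):
    i=manip.camera_info(n);T=np.linalg.inv(np.array(i["world_from_camera"]));c=T[:3,:3]@np.asarray(p,float)+T[:3,3];k=np.array(i["camera_matrix"])@c;return np.round(k[:2]/k[2],1)
def st():
    s=manip.get_state();q=s["eef_rot"];r=R.from_quat([q[1],q[2],q[3],q[0]]);return s,np.array(s["tool_pos"]),r
E
```

```text
(no output)
```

View pics/cs.png

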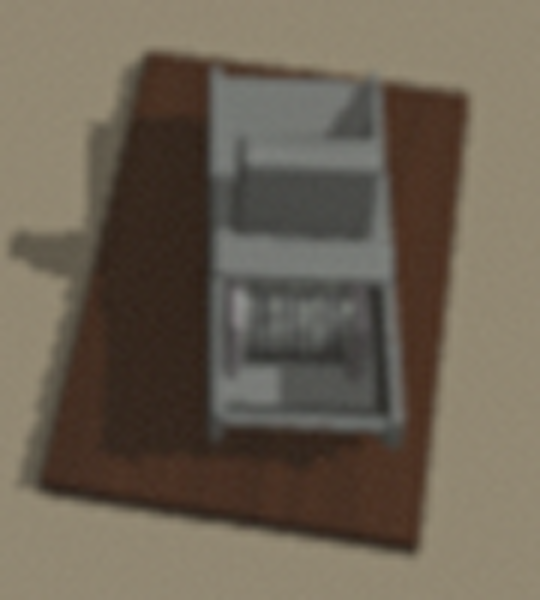

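View pics/cb.png

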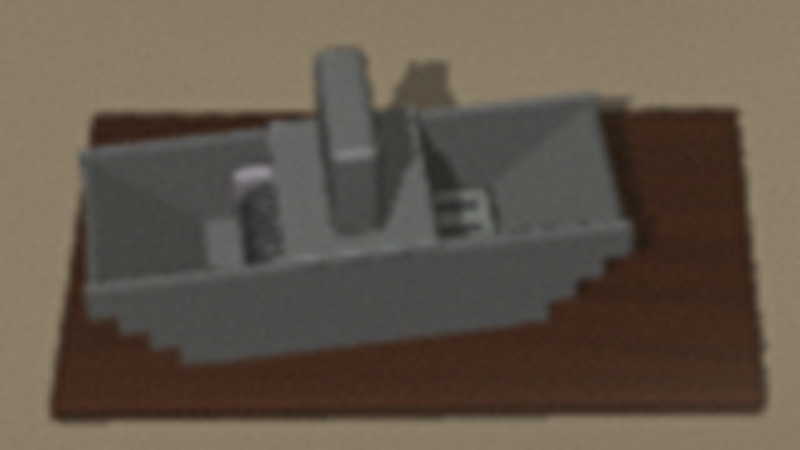

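The crops confirm the choice: it is grey, sits on the oak board, and holds both pieces. The grooved cassette is in the end away from the robot (side-crop left, scene-crop bottom), and the plate edge is in the other end.

```bash
python3 - <<'E'
from h import *
s=lambda x,y:(335+x/6,225+y/6); b=lambda x,y:(205+x/5,265+y/5)
print("board corners scene z12")
for p in[(145,52),(470,95),(415,550),(40,488)]:print(onz("scene",*s(*p),12))
print("board side z12")
for p in[(95,113),(740,108),(765,403),(55,412)]:print(onz("side",*b(*p),12))
zl=12+50
print("caddy rim corners z62 scene")
for p in[(213,70),(378,77),(215,430),(398,435)]:print(onz("scene",*s(*p),zl))
print("side rim")
for p in[(85,150),(90,290),(597,97),(632,225)]:print(onz("side",*b(*p),zl))
print("grip top z112 scene");
for p in[(240,140),(382,145),(382,170),(235,170)]:print(onz("scene",*s(*p),112))
print("grip top side")
for p in[(318,52),(362,52),(375,150),(333,155)]:print(onz("side",*b(*p),112))
# dish rim ellipse extremes
print("dish rim z50 scene");
for p in[(160,212),(244,200),(205,184),(200,240)]:print(onz("scene",*p,50))
print("side");
for p in[(289,158),(379,158),(334,134),(334,187)]:print(onz("side",*p,50))
print("cup",onz("scene",296,225,88),onz("side",310,211,88))
print("purple",onz("scene",245,285,30),onz("scene",490,232,30))
E
```

```text
board corners scene z12
[469.3 173.9  12. ]
[442.7 330.4  12. ]
[719.4 374.9  12. ]
[744.7 221.2  12. ]
board side z12
[736.8 216.9  12. ]
[461.2 171.3  12. ]
[437.  330.3  12. ]
[708.5 376.2  12. ]
caddy rim corners z62 scene
[523.7 223.6  62. ]
[501.2 295.7  62. ]
[729.6 290.1  62. ]
[705.5 359.1  62. ]
side rim
[717.  284.6  62. ]
[695.1 355.5  62. ]
[518.  223.7  62. ]
[495.3 291.3  62. ]
grip top z112 scene
[615.5 262.  112. ]
[597.1 318.4 112. ]
[611.7 322.3 112. ]
[633.6 265.4 112. ]
grip top side
[623.4 265.3 112. ]
[606.5 262.7 112. ]
[591.3 313.7 112. ]
[606.4 318.7 112. ]
dish rim z50 scene
[ 632.5 -407.2   50. ]
[ 489.2 -198.3   50. ]
[ 459.4 -360.7   50. ]
[ 695.7 -222.    50. ]
side
[ 680.5 -261.9   50. ]
[ 433.7 -301.1   50. ]
[ 572.8 -414.    50. ]
[ 540.8 -142.2   50. ]
cup [579.6  24.   88. ] [579.3  17.2  88. ]
purple [783.3 -30.9  30. ] [346.4 530.1  30. ]
```

Request:
carry_out(
  series=[
    [[0,0,0],[2,-0.8,-0.4],1],
    [[0,0,0],[3.5,-1.5,-0.5],1],
    [[0,0,0],[3.5,-1.5,-0.5],1],
    [[0,0,0],[3.5,-1.5,-0.5],1],
    [[0,0,0],[3.5,-1.5,-0.5],1],
    [[0,0,0],[3.5,-1.5,-0.5],1],
    [[0,0,0],[3.5,-1.5,-0.5],1],
    [[0,0,0],[3.5,-1.5,-0.5],1],
  ],
)

```text
time: 0.9
tool_pos: [445.9, -399.0, 284.1]
eef_rot: [-0.0, 0.982, 0.189, -0.0]
ft_force: [0.0, -0.5, 0.4]
grip_width: 1.0
```

Request:
carry_out(
  series=[
    [[0,0,0],[3.5,-1.5,-0.5],1],
    [[0,0,0],[3.5,-1.5,-0.5],1],
    [[0,0,0],[3.5,-1.5,-0.5],1],
    [[0,0,0],[3.0,-1.5,-0.5],1],
    [[0,0,0],[1.4,-0.5,-0.2],1],
    [[0,0,0],[0,0,0],1],
  ],
)

```text
time: 1.5
tool_pos: [560.9, -282.8, 306.0]
eef_rot: [-0.0, 0.982, 0.191, 0.0]
ft_force: [-0.0, -0.2, -0.2]
grip_width: 1.0
```

Request:
carry_out(
  series=[
    [[-8,0,0],[0,0,0],1],
    [[-8,0,0],[0,0,0],1],
    [[-8,0,0],[0,0,0],1],
    [[-8,0,0],[0,0,0],1],
    [[-8,0,0],[0,0,0],1],
    [[-8,0,0],[0,0,0],1],
    [[0,0,0],[0,0,0],1],
  ],
)

```text
time: 2.2
tool_pos: [556.3, -283.9, 302.3]
eef_rot: [0.398, 0.897, 0.176, 0.073]
ft_force: [-0.1, 0.5, -1.4]
grip_width: 1.004
```

```bash
python3 - <<'E'
from h import *
s,p,r=st();print(s["time"],np.round(s["q"],3),np.round(p,1));print(np.round(r.as_matrix(),3))
E
```

```text
2.2 [ 0.158  0.132 -0.129  2.003  1.043  0.928 -1.781] [ 556.3 -283.9  302.3]
[[ 0.928  0.257  0.271]
 [ 0.373 -0.621 -0.689]
 [-0.008  0.74  -0.672]]
```

Request:
carry_out(
  series=[
    [[-8,0,0],[0,0,0],1],
    [[-8,0,0],[0,0,0],1],
    [[-8,0,0],[0,0,0],1],
    [[-8,0,0],[0,0,0],1],
    [[-8,0,0],[0,0,0],1],
    [[-8,0,0],[0,0,0],1],
    [[-4,0,0],[0,0,0],1],
    [[0,0,0],[0,0,0],1],
  ],
)

```text
time: 3.0
tool_pos: [558.0, -288.4, 304.0]
eef_rot: [0.753, 0.632, 0.121, 0.138]
ft_force: [0.2, -1.2, 0.8]
grip_width: 0.999
```

```bash
python3 - <<'E'
from h import *
s,p,r=st();print(s["time"],np.round(s["q"],3),np.round(p,1));print(np.round(r.as_matrix(),3))
E
```

```text
3.0 [-0.072  0.564 -0.05   2.233  1.879  1.671 -2.791] [ 558.  -288.4  304. ]
[[ 0.932 -0.054  0.357]
 [ 0.361  0.163 -0.918]
 [-0.009  0.985  0.171]]
```

Request:
carry_out(
  series=[
    [[0,0,0],[0,-3,-0.5],1],
    [[0,0,0],[0,-3,-0.5],1],
    [[0,0,0],[0,-3,-0.5],1],
    [[0,0,0],[0,-3,-0.5],1],
    [[0,0,0],[0,-0.6,-0.1],1],
    [[0,0,0],[0,0,0],1],
  ],
)

```text
time: 3.6
tool_pos: [558.7, -288.9, 178.6]
eef_rot: [0.752, 0.632, 0.12, 0.141]
ft_force: [-0.7, -1.1, -0.1]
grip_width: 1.0
```

```bash
python3 - <<'E'
from h import *
import cv2
s,p,r=st();print(s["time"],np.round(s["q"],3),np.round(p,1));print(np.round(r.as_matrix(),3))
cv2.imwrite("pics/side1.png",manip.camera("side")[:,:,::-1])
im=cv2.imread("pics/side0.png");im2=cv2.imread("pics/scene0.png")
def circ(im,n,c):
    for z,rad in((50,130),(6,99)):
        pts=np.array([proj(n,(c[0]+rad*np.cos(t),c[1]+rad*np.sin(t),z)) for t in np.linspace(0,6.28,40)])
        for q in pts: cv2.circle(im,tuple((q*1).astype(int)),0,(0,0,255),-1)
c=(561,-290)
circ(im,"side",c);circ(im2,"scene",c)
f=lambda a:cv2.resize(a,(390,330),interpolation=cv2.INTER_CUBIC)
A=f(im2[165:265,143:261]);B=f(im[120:200,285:385]);
C=cv2.resize(cv2.imread("pics/side1.png"),(360,270))
out=np.zeros((600,780,3),np.uint8);out[:330,:390]=A;out[:330,390:]=B;out[330:,:360]=C;cv2.imwrite("pics/mix.png",out)
E
```

```text
3.6 [ 0.211  0.886 -0.367  2.181  1.991  1.965 -2.926] [ 558.7 -288.9  178.6]
[[ 0.931 -0.061  0.359]
 [ 0.364  0.161 -0.917]
 [-0.002  0.985  0.172]]
```

View pics/mix.png

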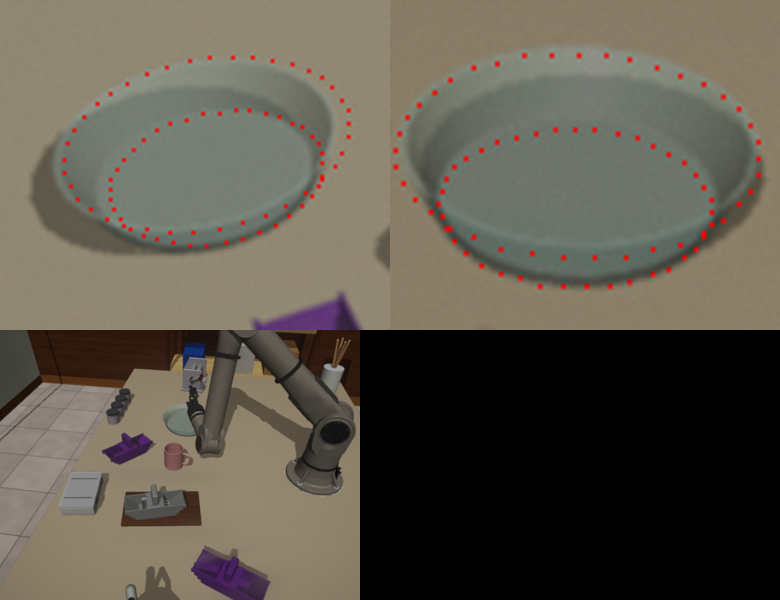

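Request:
carry_out(
  series=[
    [[0,7.5,1.3],[0,0.5,0],1],
    [[0,7.5,1.3],[0,0.5,0],1],
    [[0,7.5,1.3],[0,0.5,0],1],
    [[0,0,0],[0,0,0],1],
  ],
)

```text
time: 4.05
tool_pos: [555.6, -286.4, 196.0]
eef_rot: [0.711, 0.594, 0.245, 0.287]
ft_force: [-0.9, -0.4, -0.4]
grip_width: 0.999
```

```bash
python3 - <<'E'
from h import *
s,p,r=st();print(s["time"],np.round(s["q"],3),np.round(p,1));print(np.round(r.as_matrix(),3))
E
```

```text
4.05 [ 0.428  0.845 -0.401  2.413  2.549  1.979 -2.926] [ 555.6 -286.4  196. ]
[[ 0.715 -0.117  0.689]
 [ 0.699  0.13  -0.703]
 [-0.008  0.985  0.175]]
```

Request:
carry_out(
  series=[
    [[0,0,0],[0,3.5,0.5],1],
    [[4,0,0],[0,4,0.6],1],
    [[8,0,0],[0,0,0],1],
    [[8,0,0],[0,0,0],1],
    [[8,0,0],[0,0,0],1],
    [[8,0,0],[0,0,0],1],
    [[8,0,0],[0,0,0],1],
    [[8,0,0],[0,0,0],1],
  ],
)

```text
time: 4.85
tool_pos: [556.1, -286.3, 270.6]
eef_rot: [0.428, 0.824, 0.333, 0.165]
ft_force: [-0.4, -1.6, -1.7]
grip_width: 0.997
```

Request:
carry_out(
  series=[
    [[8,0,0],[0,0,0],1],
    [[8,0,0],[0,0,0],1],
    [[8,0,0],[0,0,0],1],
    [[8,0,0],[0,0,0],1],
    [[8,0,0],[0,0,0],1],
    [[8,0,0],[0,0,0],1],
    [[0,0,0],[0,0,0],1],
    [[0,0,0],[0,0,0],1],
  ],
)

```text
time: 5.65
tool_pos: [549.7, -295.5, 263.3]
eef_rot: [0.151, 0.921, 0.358, 0.036]
ft_force: [-0.4, 0.5, 0.0]
grip_width: 1.003
```

```bash
cat >> h.py <<'E'
def need(target, ybear, tilt=0):
    """tool-frame shift (cm) and turn (deg) from now to TCP target, tool down, tool y at bearing ybear, tilted about tool x"""
    s,p,r=st();b=np.radians(ybear);y=np.array([np.cos(b),np.sin(b),0]);z=np.array([0,0,-1.]);x=np.cross(y,z)
    G=R.from_matrix(np.c_[x,y,z])*R.from_rotvec([tilt,0,0],degrees=True)
    print("t",s["time"],"p",np.round(p,1),"q",np.round(s["q"],2),"shift cm",np.round(r.inv().apply(np.array(target)-p)/10,2),"turn",np.round((r.inv()*G).as_rotvec(degrees=True),1),"world d",np.round(np.array(target)-p,1))
E
python3 - <<'E'
from h import *
need((611,290.5,250),17.5)
E
```

```text
t 5.65 p [ 549.7 -295.5  263.3] q [ 0.99  0.26 -0.78  1.79  0.47  0.97 -0.81] shift cm [ 43.84 -37.39 -12.4 ] turn [ 14.4  12.1 -64.5] world d [ 61.3 586.  -13.3]
```

Request:
carry_out(
  series=[
    [[4,0,0],[0,0,0],1],
    [[5,0,0],[0,0,0],1],
    [[5,0,0],[0,0,0],1],
    [[3,0,0],[0,0,0],1],
    [[0,0,0],[0,0,0],1],
  ],
)

```text
time: 6.15
tool_pos: [548.6, -296.3, 261.8]
eef_rot: [0.012, 0.933, 0.359, -0.018]
ft_force: [-0.8, -0.3, -0.3]
grip_width: 1.003
```

```bash
python3 - <<'E'
from h import *
need((611,290.5,250),17.5)
E
```

```text
t 6.15 p [ 548.6 -296.3  261.8] q [ 0.98  0.43 -0.78  1.56  0.35  1.3  -0.7 ] shift cm [ 43.94 -39.38  -1.11] turn [ -0.9   2.5 -65.4] world d [ 62.4 586.8 -11.8]
```

Request:
carry_out(
  series=[
    [[0,0,0],[2,-1.8,0],1],
    [[0,0,0],[3.2,-2.9,0],1],
    [[0,0,0],[3.2,-2.9,0],1],
    [[0,0,0],[3.2,-2.9,0],1],
    [[0,0,0],[3.2,-2.9,0],1],
    [[0,0,0],[3.2,-2.9,0],1],
    [[0,0,0],[3.2,-2.9,0],1],
    [[0,0,0],[3.2,-2.9,0],1],
  ],
)

```text
time: 6.95
tool_pos: [579.7, 33.1, 249.9]
eef_rot: [0.014, 0.933, 0.36, -0.018]
ft_force: [-0.1, 0.6, -1.4]
grip_width: 0.998
```

Request:
carry_out(
  series=[
    [[0,0,0],[3.2,-2.9,0],1],
    [[0,0,0],[3.2,-2.9,0],1],
    [[0,0,0],[3.2,-2.9,0],1],
    [[0,0,0],[3.2,-2.9,0],1],
    [[0,0,0],[3.2,-2.9,0],1],
    [[0,0,0],[3,-2.6,0],1],
    [[0,0,-6],[0,0,0],1],
    [[0,0,-6],[0,0,0],1],
  ],
)

```text
time: 7.75
tool_pos: [604.9, 288.0, 240.4]
eef_rot: [0.011, 0.888, 0.459, -0.019]
ft_force: [1.2, -0.8, 0.9]
grip_width: 0.999
```

Request:
carry_out(
  series=[
    [[0,0,-8],[0,0,0],1],
    [[0,0,-8],[0,0,0],1],
    [[0,0,-8],[0,0,0],1],
    [[0,0,-8],[0,0,0],1],
    [[0,0,-8],[0,0,0],1],
    [[0,0,-8],[0,0,0],1],
    [[0,0,-5],[0,0,0],1],
    [[0,0,0],[0,0,0],1],
  ],
)

```text
time: 8.55
tool_pos: [606.0, 285.2, 240.3]
eef_rot: [0.001, 0.593, 0.805, -0.022]
ft_force: [0.8, -0.4, -0.7]
grip_width: 0.999
```

```bash
python3 - <<'E'
from h import *
import cv2
need((611,290.5,170),17.5)
s,p,r=st();im=manip.camera("wrist")[:,:,::-1].copy();i=manip.camera_info("wrist");H=np.array(i["hand_eye"])
C=np.radians(17.5);c,sn=np.cos(C),np.sin(C)
for lx,ly,z in[(10,30,112),(10,-30,112),(-10,30,112),(-10,-30,112),(106,38,62),(106,-38,62),(-106,38,62),(-106,-38,62)]:
    w=np.array([611+c*lx-sn*ly,290.5+sn*lx+c*ly,z]);t=r.inv().apply(w-p);k=np.array(i["camera_matrix"])@(H[:3,:3].T@(t-H[:3,3]))
    cv2.circle(im,tuple(int(v) for v in k[:2]/k[2]),3,(0,0,255),-1)
cv2.imwrite("pics/w1.png",im)
E
```

```text
t 8.55 p [606.  285.2 240.3] q [ 0.17  0.68 -1.11  1.44  0.61  1.44 -0.65] shift cm [0.55 0.87 6.99] turn [-1.9  1.6 -0.3] world d [  5.    5.3 -70.3]
```

View pics/w1.png

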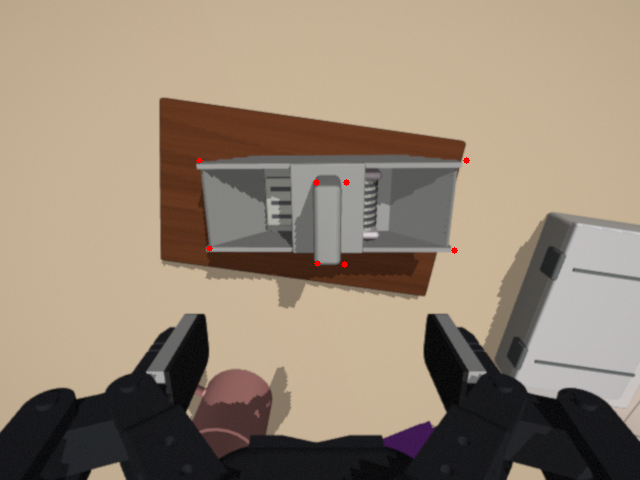

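The wrist view shows the grip at (314–340, 176–263), about 3 px left of the prediction. That puts the caddy at roughly (608, 290), with the cassette in the right (+tool y) end.

Request:
carry_out(
  series=[
    [[-1.9,1.6,0],[0.4,0.3,0],1],
    [[0,0,0],[0,0,2.5],1],
    [[0,0,0],[0,0,2.5],1],
    [[0,0,0],[0,0,2],1],
    [[0,0,0],[0,0,0],1],
  ],
)

```text
time: 9.1
tool_pos: [607.4, 287.6, 166.9]
eef_rot: [-0.001, 0.595, 0.804, -0.003]
ft_force: [0.0, 0.6, -0.9]
grip_width: 0.997
```

```bash
python3 - <<'E'
from h import *
need((608.2,289.6,90),17.5)
E
```

```text
t 9.1 p [607.4 287.6 166.9] q [ 0.18  0.73 -1.08  1.54  0.66  1.29 -0.69] shift cm [0.18 0.18 7.69] turn [-0.4  0.1 -0.5] world d [  0.8   2.  -76.9]
```

Request:
carry_out(
  series=[
    [[-0.4,0,-0.5],[0.2,0.2,1.2],1],
    [[0,0,0],[0,0,2],1],
    [[0,0,0],[0,0,2],1],
    [[0,0,0],[0,0,1.5],1],
    [[0,0,0],[0,0,1],1],
    [[0,0,0],[0,0,0],1],
  ],
  squeeze=80,
)

```text
time: 9.7
tool_pos: [610.2, 290.6, 90.5]
eef_rot: [0.0, 0.591, 0.807, 0.001]
ft_force: [0.1, 0.4, -0.7]
grip_width: 1.003
```

Request:
carry_out(
  series=[
    [[0,0,0],[0,0,0],0.6],
    [[0,0,0],[0,0,0],0.4],
    [[0,0,0],[0,0,0],0.2],
    [[0,0,0],[0,0,0],0],
    [[0,0,0],[0,0,0],0],
    [[0,0,0],[0,0,0],0],
    [[0,0,0],[0,0,0],0],
    [[0,0,0],[0,0,0],0],
  ],
)

```text
time: 10.5
tool_pos: [610.6, 291.5, 93.5]
eef_rot: [0.001, 0.591, 0.807, 0.002]
ft_force: [-2.8, -0.5, 5.8]
grip_width: 0.22
```

```bash
python3 - <<'E'
from h import *
need((608.2,289.6,250),17.5);s=manip.get_state();print(s["ft_force"],s["grip_width"])
E
```

```text
t 10.5 p [610.6 291.5  93.5] q [ 0.16  0.8  -1.03  1.59  0.74  1.17 -0.73] shift cm [ -0.09  -0.22 -15.65] turn [ 0.3 -0.1  0. ] world d [ -2.4  -1.9 156.5]
[-2.79864676 -0.52515919  5.83798379] 0.21961748839379083
```

Request:
carry_out(
  series=[
    [[0,0,0],[0,0,-1],0],
    [[0,0,0],[0,0,-2],0],
    [[0,0,0],[0,0,-3],0],
    [[0,0,0],[0,0,-4],0],
    [[0,0,0],[0,0,-3.5],0],
    [[0,0,0],[0,0,-2],0],
    [[0,0,0],[0,0,0],0],
    [[0,0,0],[0,0,0],0],
  ],
)

```text
time: 11.3
tool_pos: [610.2, 290.5, 247.5]
eef_rot: [0.001, 0.591, 0.807, 0.002]
ft_force: [0.4, -0.6, -6.9]
grip_width: 0.224
```

```bash
cat >> h.py <<'E'
def weigh(n=12):
    f=[]
    for _ in range(n):
        im=manip.camera("side");f.append(manip.get_state()["ft_force"])
    print("F",np.round(np.mean(f,0),2),"sd",np.round(np.std(f,0),2));return im
E
python3 - <<'E'
from h import *
import cv2
cv2.imwrite("pics/side2.png",weigh(8)[:,:,::-1]);need((589,-360,250),115);print(manip.get_state()["grip_width"])
E
```

```text
F [-0.06  0.09 -6.44] sd [0.58 0.43 0.47]
t 11.7 p [610.2 290.8 247. ] q [ 0.2   0.67 -1.13  1.45  0.61  1.4  -0.64] shift cm [-61.42 -21.62  -0.47] turn [  0.2   0.1 -97.5] world d [ -21.2 -650.8    3. ]
0.2207970946947181
```

Request:
carry_out(
  series=[
    [[0,0,0],[-1,-0.35,0],0],
    [[0,0,0],[-2,-0.7,0],0],
    [[0,0,0],[-3,-1.05,0],0],
    [[0,0,0],[-3.6,-1.27,0],0],
    [[0,0,0],[-3.6,-1.27,0],0],
    [[0,0,0],[-3.6,-1.27,0],0],
    [[0,0,0],[-3.6,-1.27,0],0],
    [[0,0,0],[-3.6,-1.27,0],0],
  ],
)

```text
time: 12.5
tool_pos: [601.6, 34.1, 247.1]
eef_rot: [0.001, 0.591, 0.806, 0.002]
ft_force: [1.1, -0.3, -5.7]
grip_width: 0.224
```

Request:
carry_out(
  series=[
    [[0,0,0],[-3.6,-1.27,0],0],
    [[0,0,0],[-3.6,-1.27,0],0],
    [[0,0,0],[-3.6,-1.27,0],0],
    [[0,0,0],[-3.6,-1.27,0],0],
    [[0,0,0],[-3.6,-1.27,0],0],
    [[0,0,0],[-3.6,-1.27,0],0],
    [[0,0,0],[-3.6,-1.27,0],0],
    [[0,0,0],[-3.6,-1.27,0],0],
  ],
)

```text
time: 13.3
tool_pos: [590.9, -271.1, 246.1]
eef_rot: [0.001, 0.592, 0.806, 0.002]
ft_force: [0.4, 0.0, -6.3]
grip_width: 0.222
```

Request:
carry_out(
  series=[
    [[0,0,0],[-3.5,-1.2,0],0],
    [[0,0,0],[-3,-1.1,0],0],
    [[0,0,0],[-1.5,-0.5,0],0],
    [[0,0,-4],[0,0,0],0],
    [[0,0,-6],[0,0,0],0],
    [[0,0,-6],[0,0,0],0],
    [[0,0,-6],[0,0,0],0],
    [[0,0,-6],[0,0,0],0],
  ],
)

```text
time: 14.1
tool_pos: [588.9, -352.9, 245.9]
eef_rot: [0.001, 0.376, 0.927, 0.002]
ft_force: [-0.8, -0.3, -6.6]
grip_width: 0.225
```

```bash
python3 - <<'E'
from h import *
need((589,-360,250),115)
E
```

```text
t 14.1 p [ 588.9 -352.9  245.9] q [ 1.21  0.75 -1.25  1.42  0.71  1.47  0.78] shift cm [-0.5  -0.5  -0.42] turn [  0.2   0.2 -69.2] world d [ 0.1 -7.1  4.1]
```

Request:
carry_out(
  series=[
    [[0,0,-6],[0,0,0],0],
    [[0,0,-6],[0,0,0],0],
    [[0,0,-6],[0,0,0],0],
    [[0,0,-6],[0,0,0],0],
    [[0,0,-6],[0,0,0],0],
    [[0,0,-6],[0,0,0],0],
    [[0,0,-6],[0,0,0],0],
    [[0,0,-6],[0,0,0],0],
  ],
)

```text
time: 14.9
tool_pos: [588.9, -353.0, 245.8]
eef_rot: [0.002, -0.033, 0.999, 0.001]
ft_force: [-0.1, 0.5, -6.4]
grip_width: 0.217
```

Request:
carry_out(
  series=[
    [[0,0,-6],[0,0,0],0],
    [[0,0,-6],[0,0,0],0],
    [[0,0,-6],[0,0,0],0],
    [[0,0,-2],[0,0,0],0],
    [[0,0,0],[0,0,0],0],
  ],
)

```text
time: 15.4
tool_pos: [589.0, -353.1, 245.9]
eef_rot: [0.002, -0.204, 0.979, 0.001]
ft_force: [0.8, -0.3, -6.0]
grip_width: 0.222
```

```bash
python3 - <<'E'
from h import *
need((589,-360,195),115);print(manip.get_state()["ft_force"])
E
```

```text
t 15.4 p [ 589.  -353.1  245.9] q [ 1.24  0.8  -1.33  1.42  0.77  1.51  1.92] shift cm [ 0.3  -0.64  5.08] turn [ 0.1  0.3 -1.5] world d [  0.   -6.9 -50.9]
[ 0.82216229 -0.32485615 -5.97455664]
```

Request:
carry_out(
  series=[
    [[0,0,-1.5],[0.3,-0.6,2],0],
    [[0,0,0],[0,0,2.6],0],
    [[4,0,0],[0,0,0],0],
    [[6,0,0],[0,0,0],0],
    [[6,0,0],[0,0,0],0],
    [[6,0,0],[0,0,0],0],
    [[6,0,0],[0,0,0],0],
    [[0,0,0],[0,0,0],0],
  ],
)

```text
time: 16.2
tool_pos: [586.9, -356.1, 197.1]
eef_rot: [0.053, -0.213, 0.947, -0.234]
ft_force: [-0.2, 0.1, -6.2]
grip_width: 0.219
```

```bash
python3 - <<'E'
from h import *
need((589,-360,175),115,48);print(manip.get_state()["ft_force"])
E
```

```text
t 16.2 p [ 586.9 -356.1  197.1] q [ 1.22  0.63 -1.24  1.81  1.17  1.13  1.57] shift cm [-0.02  0.64  2.17] turn [20.2  0.3  0.2] world d [  2.1  -3.9 -22.1]
[-0.17421861  0.12982964 -6.18293012]
```

Request:
carry_out(
  series=[
    [[0,0,0],[0,0.6,2.2],0],
    [[5,0,0],[0,0,0],0],
    [[6,0,0],[0,0,0],0],
    [[6,0,0],[0,0,0],0],
    [[3,0,0],[0,0,0],0],
    [[0,0,0],[0,0,0],0],
  ],
)

```text
time: 16.8
tool_pos: [590.6, -362.7, 174.4]
eef_rot: [0.089, -0.198, 0.893, -0.393]
ft_force: [-0.8, 1.2, -7.0]
grip_width: 0.222
```

```bash
python3 - <<'E'
from h import *
need((589,-360,168),115,48);s,p,r=st();print(s["ft_force"],"lip",p+r.apply([0,106,29]))
E
```

```text
t 16.8 p [ 590.6 -362.7  174.4] q [ 1.05  0.59 -1.07  2.02  1.62  1.11  1.1 ] shift cm [0.03 0.68 0.2 ] turn [ 0.4  0.2 -0.1] world d [-1.6  2.7 -6.4]
[-0.84742891  1.23495038 -7.02816745] lip [ 569.61730788 -317.16652236   76.60094321]
```

Request:
carry_out(
  series=[
    [[0,0,0],[0,0.6,0.3],0],
    [[6,0,0],[0,0.36,-1.09],0],
    [[6,0,0],[0,0.36,-1.09],0],
    [[6,0,0],[0,0.36,-1.09],0],
    [[6,0,0],[0,0.36,-1.09],0],
    [[6,0,0],[0,0.36,-1.09],0],
    [[6,0,0],[0,0.36,-1.09],0],
    [[6,0,0],[0,0.36,-1.09],0],
  ],
)

```text
time: 17.6
tool_pos: [558.8, -291.9, 178.8]
eef_rot: [-0.156, 0.15, -0.69, 0.69]
ft_force: [0.0, -0.8, -3.8]
grip_width: 0.226
```

```bash
python3 - <<'E'
from h import *
import cv2
need((589,-360,168),115,100);s,p,r=st();print(s["ft_force"],"lip",p+r.apply([0,106,29]))
E
```

```text
t 17.6 p [ 558.8 -291.9  178.8] q [ 0.54  0.87 -0.75  2.25  2.15  1.97  0.42] shift cm [0.15 1.1  7.45] turn [ 9.9 -0.1 -0.5] world d [ 30.2 -68.1 -10.8]
[ 0.02634438 -0.75782675 -3.84889421] lip [ 571.92381317 -317.98704523   72.90094069]
```

Request:
carry_out(
  series=[
    [[5,0,0],[0,0.3,-0.9],0],
    [[5,0,0],[0,0.3,-0.9],0],
    [[0,0,0],[0,0,0],0],
    [[0,0,0],[0,0,0],0],
    [[0,0,0],[0,0,0],0],
    [[0,0,0],[0,0,0],0],
  ],
)

```text
time: 18.2
tool_pos: [549.3, -278.4, 172.4]
eef_rot: [-0.166, 0.135, -0.631, 0.746]
ft_force: [-0.7, -0.7, -2.5]
grip_width: 0.223
```

```bash
python3 - <<'E'
from h import *
import cv2
im=weigh(6)[:,:,::-1]
s,p,r=st();print(p,s["q"],np.round(r.as_matrix()[:,2],2),"lip",p+r.apply([0,106,29]))
a=cv2.resize(im[90:240,240:440],(600,450),interpolation=cv2.INTER_CUBIC);cv2.imwrite("pics/t1.png",a)
E
```

```text
F [ 0.27 -0.1  -2.38] sd [0.51 0.73 0.41]
[ 549.6224835  -277.04001691  172.16435524] [ 0.20568104  0.89563431 -0.37315356  2.23493819  2.02563114  1.98509988
  0.16200497] [ 0.41 -0.89  0.17] lip [ 569.73152916 -318.99401965   72.60287707]
```

View pics/t1.png

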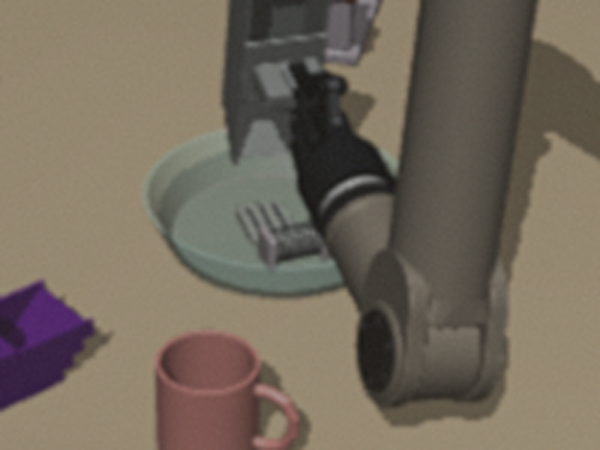

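Both pieces are in the dish (plate about (262,220), cassette about (295,243) in the crop), and the tool force of 2.4 N matches the empty caddy. Next I raise it, level it and weigh it still.

Request:
carry_out(
  series=[
    [[0,0,0],[0,-1.5,0.3],0],
    [[0,0,0],[0,-3,0.5],0],
    [[0,0,0],[0,-3,0.5],0],
    [[-4,0,0],[0,0,0],0],
    [[-6,0,0],[0,0,0],0],
    [[-6,0,0],[0,0,0],0],
    [[-6,0,0],[0,0,0],0],
    [[-6,0,0],[0,0,0],0],
  ],
)

```text
time: 19.3
tool_pos: [548.9, -275.9, 248.0]
eef_rot: [0.128, -0.175, 0.792, -0.57]
ft_force: [-0.7, -1.6, -1.7]
grip_width: 0.223
```

Request:
carry_out(
  series=[
    [[-6,0,0],[0,0,0],0],
    [[-6,0,0],[0,0,0],0],
    [[-6,0,0],[0,0,0],0],
    [[-6,0,0],[0,0,0],0],
    [[-6,0,0],[0,0,0],0],
    [[-6,0,0],[0,0,0],0],
    [[-6,0,0],[0,0,0],0],
    [[-6,0,0],[0,0,0],0],
  ],
)

```text
time: 20.1
tool_pos: [547.9, -276.1, 248.2]
eef_rot: [0.045, -0.211, 0.956, -0.199]
ft_force: [-0.4, 0.7, -3.6]
grip_width: 0.22
```

```bash
python3 - <<'E'
from h import *
need((560,-270,250),115)
E
```

```text
t 20.1 p [ 547.9 -276.1  248.2] q [ 0.79  0.23 -0.64  1.86  0.6   0.93  1.86] shift cm [-1.36 -0.03 -0.18] turn [-23.5   0.1  -0.1] world d [12.1  6.1  1.8]
```

Request:
carry_out(
  series=[
    [[-6,0,0],[0,0,0],0],
    [[-6,0,0],[0,0,0],0],
    [[-6,0,0],[0,0,0],0],
    [[-4,0,0],[0,0,0],0],
    [[-1.5,0,0],[0,0,0],0],
    [[0,0,0],[0,0,0],0],
    [[0,0,0],[0,0,0],0],
    [[0,0,0],[0,0,0],0],
  ],
)

```text
time: 20.9
tool_pos: [549.4, -274.9, 248.2]
eef_rot: [0.003, -0.217, 0.976, -0.002]
ft_force: [0.0, 0.1, -1.6]
grip_width: 0.22
```

Request:
carry_out(
  series=[
    [[0,0,0],[0,0,0],0],
    [[0,0,0],[0,0,0],0],
    [[0,0,0],[0,0,0],0],
    [[0,0,0],[0,0,0],0],
    [[0,0,0],[0,0,0],0],
  ],
)

```text
time: 21.4
tool_pos: [549.8, -276.3, 248.1]
eef_rot: [0.003, -0.216, 0.976, -0.002]
ft_force: [-0.1, -1.0, -2.8]
grip_width: 0.22
```

```bash
python3 - <<'E'
from h import *
weigh(16);need((590,274.5,250),115);need((590,274.5,250),9.5)
E
```

```text
F [-0.08  0.06 -2.49] sd [0.38 0.55 0.38]
t 22.2 p [ 549.8 -276.3  248.1] q [ 0.91  0.39 -0.68  1.61  0.26  1.22  2.19] shift cm [-26.93  48.22  -0.29] turn [-0.3  0.3  0. ] world d [ 40.2 550.8   1.9]
t 22.2 p [ 549.8 -276.3  248.1] q [ 0.91  0.39 -0.68  1.61  0.26  1.22  2.19] shift cm [-26.93  48.22  -0.29] turn [1.000e-01 5.000e-01 1.055e+02] world d [ 40.2 550.8   1.9]
```

Request:
carry_out(
  series=[
    [[0,0,0],[-0.6,1.1,0],0],
    [[0,0,0],[-1.2,2.2,0],0],
    [[0,0,0],[-1.8,3.2,0],0],
    [[0,0,0],[-1.8,3.2,0],0],
    [[0,0,0],[-1.8,3.2,0],0],
    [[0,0,0],[-1.8,3.2,0],0],
    [[0,0,0],[-1.8,3.2,0],0],
    [[0,0,0],[-1.8,3.2,0],0],
  ],
)

```text
time: 23.0
tool_pos: [568.5, -16.4, 247.9]
eef_rot: [0.003, -0.217, 0.976, -0.002]
ft_force: [0.3, 0.2, -2.9]
grip_width: 0.224
```

Request:
carry_out(
  series=[
    [[0,0,0],[-1.8,3.2,0],0],
    [[0,0,0],[-1.8,3.2,0],0],
    [[0,0,0],[-1.8,3.2,0],0],
    [[0,0,0],[-1.8,3.2,0],0],
    [[0,0,0],[-1.8,3.2,0],0],
    [[0,0,0],[-1.8,3.2,0],0],
    [[0,0,0],[-1.8,3.2,0],0],
    [[0,0,0],[-1.8,3.2,0],0],
  ],
)

```text
time: 23.8
tool_pos: [590.3, 276.1, 247.3]
eef_rot: [0.003, -0.217, 0.976, -0.002]
ft_force: [-0.3, 0.5, -2.8]
grip_width: 0.221
```

Request:
carry_out(
  series=[
    [[0,0,4],[0,0,0],0],
    [[0,0,7],[0,0,0],0],
    [[0,0,7],[0,0,0],0],
    [[0,0,7],[0,0,0],0],
    [[0,0,7],[0,0,0],0],
    [[0,0,7],[0,0,0],0],
    [[0,0,7],[0,0,0],0],
    [[0,0,7],[0,0,0],0],
  ],
)

```text
time: 24.6
tool_pos: [590.2, 274.8, 247.2]
eef_rot: [0.003, 0.244, 0.97, -0.0]
ft_force: [0.2, -0.2, -2.5]
grip_width: 0.222
```

Request:
carry_out(
  series=[
    [[0,0,7],[0,0,0],0],
    [[0,0,7],[0,0,0],0],
    [[0,0,7],[0,0,0],0],
    [[0,0,7],[0,0,0],0],
    [[0,0,7],[0,0,0],0],
    [[0,0,7],[0,0,0],0],
    [[0,0,7],[0,0,0],0],
    [[0,0,3],[0,0,0],0],
  ],
)

```text
time: 25.4
tool_pos: [590.2, 275.0, 247.2]
eef_rot: [0.003, 0.644, 0.765, 0.001]
ft_force: [0.1, 0.2, -2.0]
grip_width: 0.223
```

```bash
python3 - <<'E'
from h import *
i=manip.camera_info("wrist");H=np.array(i["hand_eye"]);r0=R.from_quat([.593,.805,-.022,.001]);p0=np.array([606,285.2,240.3]);c=[]
for u,v in[(161,98),(465,141),(425,295),(161,260)]:
    d=r0.apply(H[:3,:3]@np.linalg.solve(i["camera_matrix"],[u,v,1]));o=p0+r0.apply(H[:3,3]);c.append(o+d*(12-o[2])/d[2])
c=np.array(c);print(np.round(c,1),c.mean(0),np.degrees(np.arctan2(*(c[1]-c[0]+c[2]-c[3])[1::-1])))
need((590,274.5,150),9.5)
E
```

```text
[[440.4 326.4  12. ]
 [711.1 372.6  12. ]
 [738.  217.5  12. ]
 [465.6 170.2  12. ]] [588.7804561 271.68371    12.       ] 9.771074853649877
t 25.4 p [590.2 275.  247.2] q [-0.17  0.42 -0.45  1.52  0.2   1.23 -0.49] shift cm [-0.02 -0.08  9.72] turn [0.3 0.2 0.4] world d [ -0.2  -0.5 -97.2]
```

Request:
carry_out(
  series=[
    [[0.3,0.2,0.4],[-0.1,-0.1,1.5],0],
    [[0,0,0],[0,0,3],0],
    [[0,0,0],[0,0,3],0],
    [[0,0,0],[0,0,3],0],
    [[0,0,0],[0,0,2.5],0],
    [[0,0,0],[0,0,1.2],0],
    [[0,0,0],[0,0,0.6],0],
    [[0,0,0],[0,0,0],0],
  ],
)

```text
time: 26.2
tool_pos: [590.3, 272.8, 98.7]
eef_rot: [-0.0, 0.645, 0.764, 0.0]
ft_force: [-0.1, -0.7, -1.6]
grip_width: 0.216
```

Request:
carry_out(
  series=[
    [[0,0,0],[0,0,0.2],0],
    [[0,0,0],[0,0,0.2],0],
    [[0,0,0],[0,0,0],0],
    [[0,0,0],[0,0,0],0],
  ],
)

```text
time: 26.6
tool_pos: [590.8, 272.7, 95.7]
eef_rot: [0.0, 0.645, 0.764, 0.001]
ft_force: [-0.3, -0.1, -2.8]
grip_width: 0.222
```

```bash
python3 - <<'E'
from h import *
weigh(4);need((589.5,273.5,93),9.7)
E
```

```text
F [ 0.11  0.06 -2.45] sd [0.24 0.75 0.46]
t 26.8 p [590.7 272.6  95.3] q [-0.19  0.57 -0.42  1.67  0.27  0.96 -0.54] shift cm [ 0.11 -0.1   0.23] turn [ 0.1 -0.  -0.1] world d [-1.2  0.9 -2.3]
```

Request:
carry_out(
  series=[
    [[0,0,0],[0,0,0.1],0],
    [[0,0,0],[0,0,0.1],0],
    [[0,0,0],[0,0,0.1],0],
    [[0,0,0],[0,0,0],0],
    [[0,0,0],[0,0,0],0],
  ],
)

```text
time: 27.3
tool_pos: [590.6, 272.6, 93.5]
eef_rot: [0.0, 0.645, 0.764, 0.0]
ft_force: [-3.2, -1.7, 5.0]
grip_width: 0.219
```

```bash
python3 - <<'E'
from h import *
weigh(4);need((589.5,273.5,93),9.7)
E
```

```text
F [-3.17 -2.08  5.85] sd [0.26 0.24 0.63]
t 27.5 p [590.6 272.6  93.5] q [-0.2   0.57 -0.42  1.67  0.27  0.96 -0.54] shift cm [ 0.11 -0.09  0.05] turn [ 0.1  0.  -0.1] world d [-1.1  0.9 -0.5]
```

Seated on the board (about 8 N of support). Releasing now.

Request:
carry_out(
  series=[
    [[0,0,0],[0,0,-0.05],0.3],
    [[0,0,0],[0,0,0],0.45],
    [[0,0,0],[0,0,0],0.6],
    [[0,0,0],[0,0,0],0.75],
    [[0,0,0],[0,0,0],0.75],
    [[0,0,0],[0,0,-1],0.75],
    [[0,0,0],[0,0,-2],0.75],
    [[0,0,0],[0,0,-3],0.75],
  ],
)

```text
time: 28.3
tool_pos: [589.5, 272.0, 152.2]
eef_rot: [-0.0, 0.645, 0.764, -0.001]
ft_force: [1.2, 0.4, 0.8]
grip_width: 0.748
```

Request:
carry_out(
  series=[
    [[0,0,0],[0,0,-4],0.75],
    [[0,0,0],[0,0,-4],0.75],
    [[0,0,0],[0,0,-3],0.75],
    [[0,0,0],[0,0,-2],0.75],
    [[0,0,0],[0,0,0],0.75],
    [[0,0,0],[0,0,0],0.75],
  ],
)

```text
time: 28.9
tool_pos: [590.3, 272.6, 283.0]
eef_rot: [0.0, 0.645, 0.764, 0.001]
ft_force: [-0.0, -0.3, -0.9]
grip_width: 0.752
```

```bash
python3 - <<'E'
from h import *
import cv2
a=manip.camera("side")[:,:,::-1];b=manip.camera("scene")[:,:,::-1];w=manip.camera("wrist")[:,:,::-1]
need((590,274,250),9.7)
out=np.zeros((600,800,3),np.uint8)
out[:300,:400]=cv2.resize(a[110:350,180:500],(400,300));out[:300,400:]=cv2.resize(b[160:340,150:430],(400,300));out[300:,:400]=cv2.resize(w,(400,300))
cv2.imwrite("pics/end.png",out)
E
```

```text
t 29.05 p [589.7 272.  280.9] q [-0.17  0.4  -0.46  1.48  0.18  1.3  -0.47] shift cm [0.19 0.07 3.09] turn [-0.1  0.  -0.1] world d [  0.3   2.  -30.9]
```

View pics/end.png

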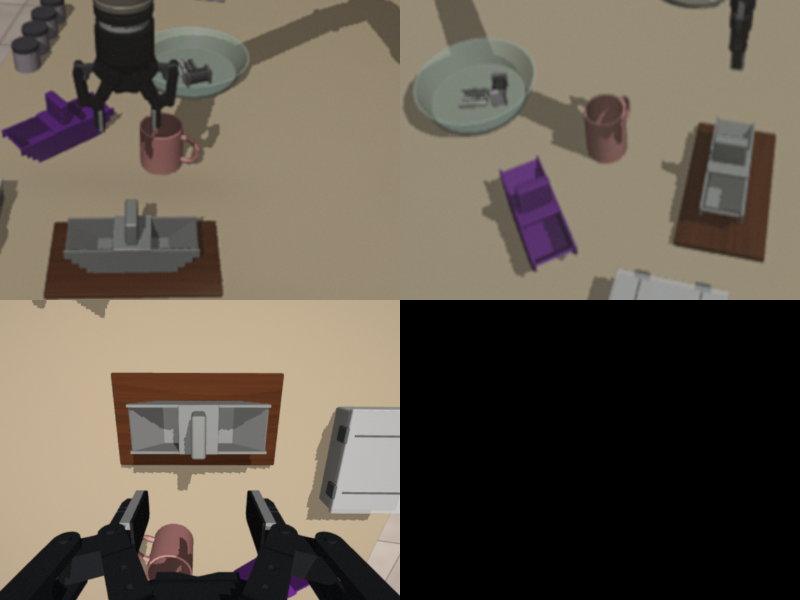

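The caddy stands empty and centred on its board. Both pieces are in the dish, at about (195,70) in the side panel and (490,92) in the scene panel, and the cup stands where it was.

```bash
python3 -c "
from cell import manip
print(manip.finish_job())"
```

```text
the job is handed in; nothing more can be done
None
```

The caddy is empty and back upright on the middle of its board, and the cassette and plate are both in the dish. I handed the job in at about 29 s; it returned no verdict.

- **Tipping:** I gripped the grey caddy across its grip and tipped it by the cassette's end to about 100°. Its lip was about 7 cm above the table, over the dish. Both pieces slid out on that one tip, with the plate passing under the divider.
- **Weight:** Held level and still, the tool read about 2.5 N, against 6.4 N loaded and 2.45 N expected for the empty caddy. A second tip was therefore not needed.
- **Last pictures:** They show the caddy empty and aligned with the board, the cup upright where it stood, and nothing touching the robot. The dish was not re-measured, but the caddy never went down into it.

No check failed. Single force readings scattered by about 0.4 N, so I averaged them for each weighing.

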